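# Turn the radio's circuit board over in its rotating holder

### The arm

A 6-joint arm with a two-finger parallel gripper is mounted at the origin on the work surface. World frame = base frame: x ahead of the robot, y to its left, z up, the work surface at z = 0. Lengths are in m, angles in rad, forces in N, time in s.
With the tool pointing down it reaches from about 0.325 to 0.875 m from the base axis. Payload 4.4 kg.
Tool frame: the origin (TCP) lies at the very end of the fingers, on their centre line; the grasp point (between the pads) lies 19 mm behind it; z points along the fingers, x is the direction in which the jaws open and shut, and the axes are right-handed (so a half turn about z gives the same grasp; the last joint's range is limited). The gripper opens to 85 mm and grips with 20 to 120 N. Pads are 22 mm wide; open, the fingers measure 114 mm over their backs; the gripper's body (76 mm by 85 mm) begins 54 mm behind the grasp point. The pads swing forward as they close: fully open they stand 13 mm farther back than shut.
Start: joints at [-1.282, 0.207, 1.542, -0, 1.393, -0.15], TCP at [0.244, -0.521, 0.231] pointing down, gripper open.
Joint ranges: [-2.73, 2.73], [-0.86, 2.22], [0.23, 2.46], [-1.11, 4.25], [0.08, 2.63], [-2.82, 2.82]. Speed limits (rad/s): [2.79, 2.79, 3.14, 3.14, 3.14, 3.14].

### API

Orientations are given as a unit quaternion [x, y, z, w].
In Python, from station import get_obs, vision, ctrl, search_frame gives the robot as it stands.
- The arm moves only by the shell command python3 -m crank 'ROWS' [FORCE]. ROWS is JSON, a list of rows, each a list of 7 numbers: the shift along the tool's x, y, z in cm, then the turn, a rotation vector about the tool's x, y, z in rad, then the closure in counts, from 0 (fully open) to 255 (shut). In form: [[tx, ty, tz, rx, ry, rz, fingers], ...]. A call has 1 to 8 rows; each row is the pose to reach, as a shift and turn from the pose commanded when the call began, along the tool's axes at that moment; what a row does not reach only later rows make up. A row lasts 1/8 s, in which the tool goes at most 62.5 mm and 10.7 degrees, less where a joint would pass 70% of its speed; a pose out of reach is approached as far as the arm can. A call with a gripper value outside its range is refused whole. The fingers move at their own pace and stop on an object; FORCE is the grip in N (left out, the last holds). Time passes only in rows, so rows that repeat a pose let the fingers close. It gives the time, the measured TCP pose, the force and the opening at its end, in the units of the state.
- get_obs(): the state, without advancing time (a new reading comes with each control period).
- vision.grab_frame(name): name is "side" or "top"; returns a dict with "img" (384x512x3 uint8, red, green, blue), "range_z" (384x512 float32, m along the optical axis (not along the pixel's ray), 0 where there is no reading), "mtx" (3x3 intrinsics, pixels), "origin" and "attitude" of the camera in the world. Camera axes: x right, y up, looking along -z (the intrinsics and any distortion apply to the point x, -y, -z); pixel columns grow to the right and rows downward; lengths in m; the calibration is good to about 2 mm. A picture is of the moment at which its call begins.
- ctrl.job_done(): hands the job in, once; it reports no verdict.
Trained networks look in a picture, given as the dict that the camera call returned (one of the last four; its "shot" number tells which), for a name from the list of things; names that differ only in an ending like _2 or _b are one class to them, and where a whole thing is asked for, a point or a joint stands for the part that bears it (a point fixed in the world has none). Each returns a list of dicts, best first, with "confidence" (0 to 1); they miss things now and then, are a little off and sometimes report something else, mostly with a low value. They report only what shows in the picture. A call takes as long as a camera call.
- search_frame(picture, thing): "location" ([x, y, z] in m, in the coordinates of the camera as it stood for that picture, good to about 4 mm: the middle of the surface that is visible of it).
The state is a dict: "t": time; "joint_pos": joint angles; "qd": joint speeds; "tau": joint torques, N m; "tcp_pos": TCP position; "eef_rot": TCP orientation; "contact_force": force on the tool from outside, world axes, zero at the start; "wrist_torque": the same for the moment, N m; "width": finger opening in m.
Only numpy, scipy, OpenCV 4.12 (cv2) and the standard library are available. Lean on these libraries where they do the work, as an engineer would, in place of code of your own. Each camera call takes 0.05 s, during which the arm holds its last target.

### The job

The radio's circuit board is clamped component side up in the rotating board holder on the bench. Turn it over in the holder by pushing on it with the fingers, so that its solder side faces up and the board lies level, ready for soldering, and then move clear. Push only: do not pinch the board between the fingers, do not lift or shove the holder, and leave everything else on the bench where it is.

Things in the scene. Friction and masses are not known exactly. Their poses are not given: they have to be found in the camera images.
- holder: Rotating board holder, loose on rubber pads, 1.1 to 1.4 kg; over 6 N sideways may shift it. Origin: centre of underside; z up, y along the board's turning axis. Grey feet (130 mm along x, 26 along y) at y = +-112 mm, joined by two 9 mm rods along y at x = +-32, 16 mm up. On each foot an aluminium upright (26 along x, 12 along y) with a round pivot head, top 151 mm up. Nothing between rods and board.
- turn_axis (a point): Fixed on the holder: the middle of the board's turning axis, 135 mm above the bench over the holder's origin; the axis is level, along the holder's y. The board can turn either way, half a turn and more. A friction brake (0.06 N m, so about 2 N at 30 mm from the axis) keeps it at whatever angle it is left.
- component_side: Component side of the board (tan, with cans, capacitors, heat sink). Board 160 mm along y (turning axis), 110 along x, 3 thick: long edges 55 mm from the axis. Origin: board centre on the axis; z out of this side (at the start up, within 0.45 rad), y as the holder's y. Parts up to 22 mm high, within 30 mm of the axis; 25 mm next to each long edge is bare. Clips 22 mm wide hold the middles of the short edges.
- solder_side: The same board's other face: flat, dull green with small solder dots, bare everywhere. Origin: same point (board centre on the axis, mid-thickness); z points out of the solder side: down at the start, up when the job is done; x as the component side's x.
- solder_reel: Bystander: reel of solder wire standing on its flange, 57 mm across, 43 high, near one end of the holder. Origin: centre of its underside.
- capacitor: Bystander: black can capacitor standing upright, 35 mm across, 49 high, near the other end of the holder. Origin: centre of its underside.
- pump: Bystander: desoldering pump lying along its own y, about 190 mm long, 19 high, on the far side of the holder. Origin: underside, near the middle.
- screw_tray: Bystander: small open steel tray with screws, 65 x 100 x 18 mm, on the near side of the holder. Origin: centre of its underside.
- radio_shell: Bystander: emptied cream plastic front half of a portable radio, open side up, 150 x 240 x 48 mm, with a folded handle, left of the holder. Origin: centre of its underside.
- loudspeaker: Bystander: loose round loudspeaker, cone up, 100 mm across, 48 high, right of the holder. Origin: centre of its underside.
- screwdriver: Bystander: screwdriver lying along its own x, 200 mm long, right of the holder. Origin: on its underside.

How it is judged:
On the way:
1. the board has been turned past upright, solder side beginning to face up (angle between solder_side's own z axis and vertical below 1.4 rad), for 0.05 s.
At the end, for the whole second after the job is handed in: The board rests solder side up, level within 0.17 rad (about 10 degrees) and not turning; the holder stands flat on the bench within 25 mm of where it was; every other loose thing is within 25 mm of where it was (angle between solder_side's own z axis and vertical below 0.17 rad and angular speed of solder_side below 0.1 rad/s and angle between holder's own z axis and vertical below 0.03 rad and distance of each of holder, solder_reel, capacitor, pump, screw_tray, radio_shell, loudspeaker, screwdriver from where it was at the start of the episode below 0.025 m and linear speed of holder below 0.02 m/s); the robot touches nothing.
It fails at once if the board is pinched: fingers press on both of its sides at once with more than 2 N each (contact force between the fingers and component_side above 2 N and contact force between the fingers and solder_side above 2 N).
It fails at once if the holder is lifted or tipped (raised 10 mm, or tilted 0.15 rad) (height (world z) of holder above 0.01 m or angle between holder's own z axis and vertical above 0.15 rad).
It fails at once if the holder is shoved more than 25 mm (distance of holder from where it was at the start of the episode above 0.025 m).
It fails at once if another thing on the bench is moved more than 25 mm, or an upright one tipped (distance of any of solder_reel, capacitor, pump, screw_tray, radio_shell, loudspeaker, screwdriver from where it was at the start of the episode above 0.025 m or angle between any of solder_reel, capacitor, loudspeaker's own z axis and vertical above 0.5 rad).
It also fails if it takes over 48 s, if anything falls off the work surface, if the arm or the gripper's body presses on something with over 40 N, if the wrist force passes 120 N, or if a joint passes its speed limit or range.

## Working session

There is one attempt and no reset: what is moved stays moved. The work goes in short steps, Python scripts to look and compute and a shell command to move; the robot and the scene stay as the last step left them, time stands still between calls to the robot, and variables do not carry over. Pictures are saved under pics/ and viewed, and the job is handed in when it is done.

```bash
mkdir -p pics; ls; python3 - <<'E'
from station import get_obs, vision, search_frame
import cv2,numpy as np,pickle
o=get_obs();print({k:np.round(v,3) for k,v in o.items()})
for n in("side","top"):
    f=vision.grab_frame(n);pickle.dump(f,open(f'pics/{n}0.pkl','wb'))
    cv2.imwrite(f'pics/{n}0.png',cv2.cvtColor(f['img'],cv2.COLOR_RGB2BGR))
    print(n,f['mtx'],f['origin'],f['attitude'],[k for k in f])
    for t in ("holder","component_side","solder_side","solder_reel","capacitor","pump","screw_tray","radio_shell","loudspeaker","screwdriver"):
        r=search_frame(f,t)
        print(t,[(np.round(x['location'],3),round(x['confidence'],2)) for x in r[:2]])
E
```

```text
pics
{'t': np.float64(0.0), 'joint_pos': array([-1.283,  0.207,  1.543, -0.   ,  1.393, -0.15 ]), 'qd': array([ 0.001, -0.   ,  0.001, -0.001, -0.   ,  0.002]), 'tau': array([ 2.0000e-03, -3.8303e+01, -2.9160e+01, -0.0000e+00,  1.0000e-02,
        0.0000e+00]), 'tcp_pos': array([ 0.244, -0.52 ,  0.23 ]), 'eef_rot': array([ 0.844, -0.536, -0.001, -0.001]), 'contact_force': array([-0.593, -0.425,  0.038]), 'wrist_torque': array([0.049, 0.026, 0.018]), 'width': np.float64(0.085)}
side [[414.96676016   0.         244.8638042 ]
 [  0.         414.96676016 190.97676067]
 [  0.           0.           1.        ]] [0.05724163 1.01309256 0.75370116] [-0.10879325  0.48393012  0.84760695 -0.18851559] ['img', 'range_z', 'mtx', 'origin', 'attitude', 'shot']
holder [(array([-0.017, -0.039, -1.196]), 0.59)]
component_side [(array([-0.002,  0.011, -1.216]), 0.92)]
solder_side []
solder_reel [(array([ 0.054, -0.005, -1.436]), 0.41)]
capacitor [(array([-0.062, -0.179, -1.109]), 0.52)]
pump []
screw_tray []
radio_shell [(array([-0.115, -0.304, -0.941]), 0.8)]
loudspeaker [(array([ 0.142,  0.157, -1.667]), 0.5)]
screwdriver [(array([ 0.362,  0.115, -1.646]), 0.58)]
top [[491.56401542   0.         259.97627498]
 [  0.         491.56401542 196.72802469]
 [  0.           0.           1.        ]] [0.29468539 0.01217229 1.6851701 ] [ 0.05367411 -0.05195327 -0.69674665  0.71341717] ['img', 'range_z', 'mtx', 'origin', 'attitude', 'shot']
holder [(array([-0.037, -0.011, -1.562]), 0.74)]
component_side [(array([-0.036, -0.013, -1.558]), 0.65)]
solder_side []
solder_reel [(array([ 1.550e-01,  1.000e-03, -1.664e+00]), 0.71)]
capacitor [(array([-0.23 , -0.046, -1.651]), 0.42)]
pump [(array([-0.062,  0.082, -1.698]), 0.58)]
screw_tray [(array([ 0.012, -0.16 , -1.673]), 0.96)]
radio_shell [(array([-0.454, -0.087, -1.679]), 0.74)]
loudspeaker [(array([ 0.452,  0.029, -1.663]), 0.96)]
screwdriver [(array([ 0.497, -0.206, -1.65 ]), 0.68)]
```

View pics/side0.png

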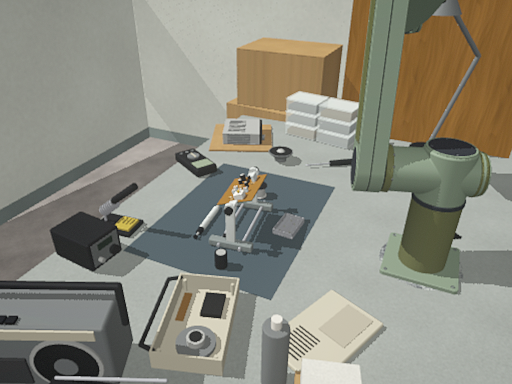

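View pics/top0.png

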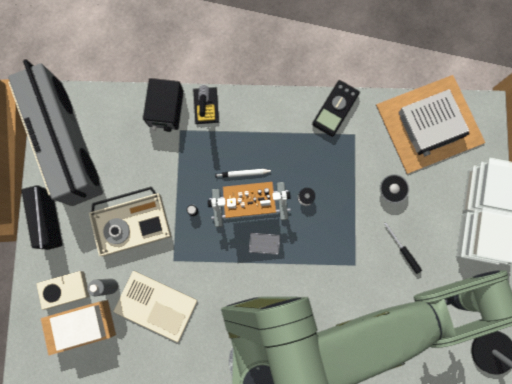

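```bash
cat > h.py <<'E'
import numpy as np
from scipy.spatial.transform import Rotation as R
def cloud(f):
    z=f['range_z'].astype(float);v,u=np.mgrid[:z.shape[0],:z.shape[1]];K=f['mtx']
    p=np.stack([(u-K[0,2])*z/K[0,0],-(v-K[1,2])*z/K[1,1],-z],-1)
    w=p@R.from_quat(f['attitude']).as_matrix().T+f['origin']; w[z==0]=np.nan
    return w
def w(f,l): return R.from_quat(f['attitude']).apply(l)+f['origin']
E
python3 - <<'E'
import pickle,numpy as np
from h import *
T=pickle.load(open('pics/top0.pkl','rb'));S=pickle.load(open('pics/side0.pkl','rb'))
for f in(T,S):
    c=cloud(f);m=(c[...,2]>.08)&(c[...,0]<0.8)&(c[...,0]>.3)&(abs(c[...,1])<.3)
    p=c[m];print(len(p),np.nanmin(p,0),np.nanmax(p,0))
for n,l in dict(reel=[.155,.001,-1.664],cap=[-.23,-.046,-1.651],pump=[-.062,.082,-1.698],tray=[.012,-.16,-1.673],shell=[-.454,-.087,-1.679],spk=[.452,.029,-1.663],sd=[.497,-.206,-1.65],comp=[-.036,-.013,-1.558]).items(): print(n,np.round(w(T,l),3))
E
```

```text
1861 [ 0.45834222 -0.07375096  0.08493298] [0.7999448  0.22355779 0.18057139]
1256 [ 0.45557455 -0.07926753  0.08058489] [0.79954901 0.22414239 0.17153447]
reel [ 0.547 -0.136  0.04 ]
cap [0.49  0.248 0.046]
pump [0.627 0.083 0.018]
tray [0.386 0.003 0.007]
shell [0.448 0.471 0.012]
spk [ 0.582 -0.432  0.045]
sd [ 0.349 -0.483  0.023]
comp [0.513 0.054 0.143]
```

```bash
python3 - <<'E'
import pickle,numpy as np,cv2
from h import *
T=pickle.load(open('pics/top0.pkl','rb'));S=pickle.load(open('pics/side0.pkl','rb'))
P=[]
for f in(T,S):
    c=cloud(f);h=cv2.cvtColor(f['img'],cv2.COLOR_RGB2HSV).astype(int)
    box=(c[...,2]>.08)&(c[...,2]<.2)&(c[...,0]<0.62)&(c[...,0]>.4)&(c[...,1]>-.1)&(c[...,1]<.2)
    tan=box&(h[...,1]>120)&(h[...,0]<25)
    p=c[tan];P.append(p);cen=p.mean(0);
    u,s,v=np.linalg.svd(p-cen)
    n=v[2]*np.sign(v[2,2]); 
    # robust refit
    for _ in range(10):
        q=p[abs((p-cen)@n)<.004];cen=q.mean(0);v=np.linalg.svd(q-cen)[2];n=v[2]*np.sign(v[2,2])
    print(len(p),len(q),cen.round(4),n.round(3),'tilt',np.arccos(n[2]))
    r=cv2.minAreaRect(q[:,:2].astype(np.float32));print(r)
    b=c[box];print(b.min(0),b.max(0))
    # holder: grey objects, heads
    hd=box&(h[...,1]<60);b=c[hd]
    for lo,hi in((-.1,.0),(0.1,.2)):
        e=b[(b[:,1]>lo)&(b[:,1]<hi)&(b[:,2]>.13)];print('end',len(e),e.mean(0),e.min(0),e.max(0))
    low=(c[...,2]>.012)&(c[...,2]<.04)&(c[...,0]<0.62)&(c[...,0]>.4)
    img=cv2.cvtColor(f['img'],cv2.COLOR_RGB2BGR)
    cr=img[150:270,170:340] if f is T else img[150:280,180:340]
    cv2.imwrite('pics/crop_%s.png'%('T' if f is T else 'S'),cv2.resize(cr,None,fx=4.5,fy=4.5,interpolation=cv2.INTER_CUBIC))
E
```

```text
1113 876 [0.5183 0.0531 0.1384] [0.313 0.039 0.949] tilt 0.3207129707924372
((0.5196255445480347, 0.054601121693849564), (0.10445785522460938, 0.1571626216173172), 7.386175632476807)
[ 0.45834222 -0.07375096  0.08493298] [0.57987744 0.18668278 0.17078829]
end 162 [ 0.52981839 -0.03726642  0.14609268] [ 0.502926   -0.07375096  0.13045358] [ 5.54173324e-01 -7.67631192e-06  1.67003403e-01]
end 196 [0.50520931 0.14382929 0.14809354] [0.47441432 0.10004294 0.13151701] [0.52464567 0.18668278 0.16659201]
454 445 [0.5101 0.0654 0.1391] [0.307 0.04  0.951] tilt 0.31468803659876915
((0.5161148309707642, 0.05735518038272858), (0.1028299629688263, 0.16116978228092194), 7.579014778137207)
[ 0.45557455 -0.07926753  0.08058489] [0.57825015 0.18754254 0.16475439]
end 109 [ 0.52558928 -0.03541673  0.14618081] [ 0.49063372 -0.07926753  0.13349978] [ 5.51304901e-01 -2.18621693e-04  1.64754389e-01]
end 231 [0.49963994 0.14755683 0.1457983 ] [0.48518739 0.10046179 0.13062594] [0.51819564 0.18754254 0.16135616]
```

View pics/crop_T.png

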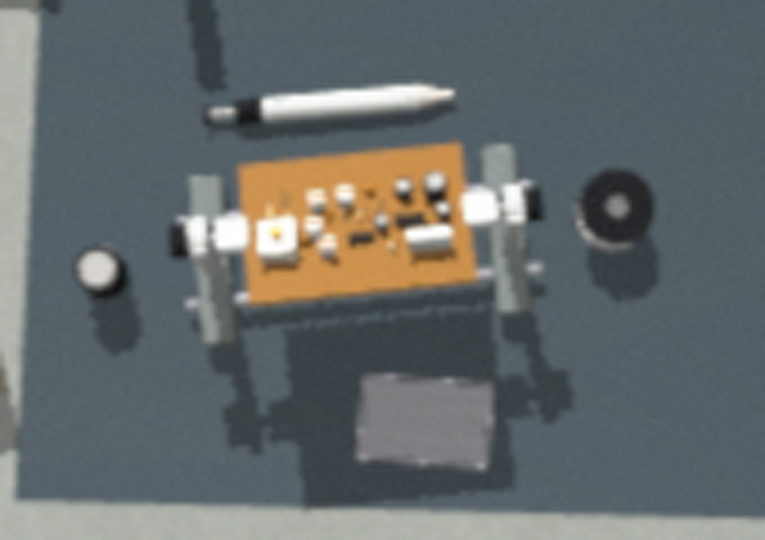

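View pics/crop_S.png

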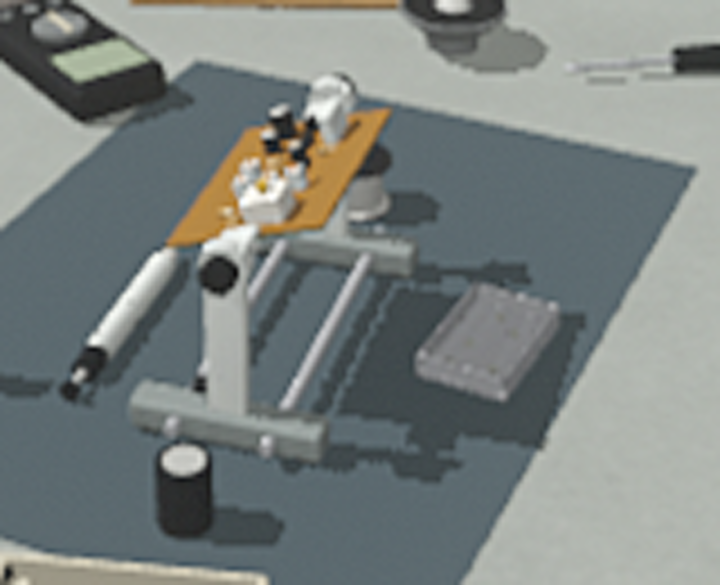

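```bash
python3 -m crank '[[-3.2,-4.5,0,0,0,0.1,255],[-6.5,-9,0,0,0,0.2,255],[-9.7,-13.4,0,0,0,0.307,255],[-13,-17.9,0,0,0,0.307,255],[-16.2,-22.4,0,0,0,0.307,255],[-19.5,-26.9,0,0,0,0.307,255],[-22.7,-31.4,0,0,0,0.307,255],[-26,-35.8,0,0,0,0.307,255]]' 20; cat > st.py <<'E'
from station import get_obs
from h import *
import sys
C=np.array([.517,.055,.135]);a=np.radians(7.5);ex=np.array([np.cos(a),np.sin(a),0]);ey=np.array([-ex[1],ex[0],0])
o=get_obs();p=o['tcp_pos']-C;M=R.from_quat(o['eef_rot']).as_matrix()
print('t',o['t'].round(2),'tcp',o['tcp_pos'].round(4),'holder-frame mm',(1000*np.array([p@ex,p@ey,p[2]])).round(1),'F',o['contact_force'].round(2),'w',round(float(o['width']),3))
print('tool axes',M.T.round(3).tolist())
E
python3 st.py
```

```text
t: 2.1
tcp_pos: [0.4587, -0.1315, 0.2317]
eef_rot: [0.752, -0.659, 0.001, -0.0]
contact_force: [0.4, -1.5, 0.0]
width: 0.0001Traceback (most recent call last):
  File "st.py", line 6, in <module>
    print('t',o['t'].round(2),'tcp',o['tcp_pos'].round(4),'holder-frame mm',(1000*np.array([p@ex,p@ey,p[2]])).round(1),'F',o['contact_force'].round(2),'w',round(float(o['width']),3))
              ^^^^^^^^^^^^
AttributeError: 'float' object has no attribute 'round'
```

```bash
sed -i "s/o\['t'\].round(2)/round(float(o['t']),2)/" st.py; python3 -m crank '[[-4.5,-3.3,0,0,0,0,255],[-9,-6.6,0,0,0,0,255],[-13.5,-9.9,0,0,0,0,255],[-17.7,-13,0,0,0,0,255],[-17.7,-13,0,0,0,0,255]]'; python3 st.py
```

```text
t: 2.72
tcp_pos: [0.5645, 0.0625, 0.2311]
eef_rot: [0.754, -0.657, -0.0, -0.0]
contact_force: [-0.3, -1.5, 1.2]
width: -0.0001
t 2.73 tcp [0.5645 0.0625 0.2311] holder-frame mm [48.   1.3 96.1] F [-0.29 -1.5   1.19] w -0.0
tool axes [[0.136, -0.991, -0.001], [-0.991, -0.136, -0.001], [0.0, 0.001, -1.0]]
```

```bash
python3 -m crank '[[0,0,4,0,0,0,255],[0,0,8,0,0,0,255],[0,0,9.5,0,0,0,255],[0,0,10,0,0,0,255],[0,0,10.5,0,0,0,255],[0,0,11,0,0,0,255],[0,0,11.5,0,0,0,255],[0,0,11.5,0,0,0,255]]'; python3 st.py; cat > look.py <<'E'
import sys,cv2
from station import vision
from h import *
i=sys.argv[1]
ims=[]
for n,(r0,r1,c0,c1) in dict(top=(140,270,170,330),side=(150,280,170,330)).items():
    f=vision.grab_frame(n)
    ims.append(cv2.resize(cv2.cvtColor(f['img'],cv2.COLOR_RGB2BGR)[r0:r1,c0:c1],(400*1,325)))
    c=cloud(f);h=cv2.cvtColor(f['img'],cv2.COLOR_RGB2HSV).astype(int)
    box=(c[...,2]>.07)&(c[...,2]<.2)&(c[...,0]<0.60)&(c[...,0]>.43)&(c[...,1]>-.05)&(c[...,1]<.16)
    for nm,m in (('tan',box&(h[...,1]>120)&(h[...,0]<25)),('green',box&(h[...,1]>50)&(h[...,0]>30)&(h[...,0]<95))):
        p=c[m]
        if len(p)<60: continue
        cen=np.median(p,0);q=p
        for k in range(12):
            v=np.linalg.svd(q-cen,full_matrices=False)[2];q=p[abs((p-cen)@v[2])<(.008 if k<5 else .004)];cen=q.mean(0)
        nn=v[2]*np.sign(v[2,2]);print(n,nm,len(p),len(q),'cen',cen.round(3),'n',nn.round(3))
cv2.imwrite(f'pics/l{i}.png',np.hstack(ims))
E
python3 look.py 1
```

```text
t: 3.72
tcp_pos: [0.5639, 0.0594, 0.1164]
eef_rot: [0.752, -0.659, 0.0, -0.0]
contact_force: [0.1, -0.0, -0.4]
width: -0.0001
t 3.73 tcp [0.5639 0.0594 0.1164] holder-frame mm [ 47.1  -1.7 -18.6] F [ 0.08 -0.03 -0.35] w -0.0
tool axes [[0.131, -0.991, 0.0], [-0.991, -0.131, -0.001], [0.001, -0.0, -1.0]]
top tan 443 354 cen [0.529 0.042 0.133] n [0.474 0.056 0.879]
side tan 317 305 cen [0.504 0.069 0.144] n [0.469 0.062 0.881]
```

View pics/l1.png

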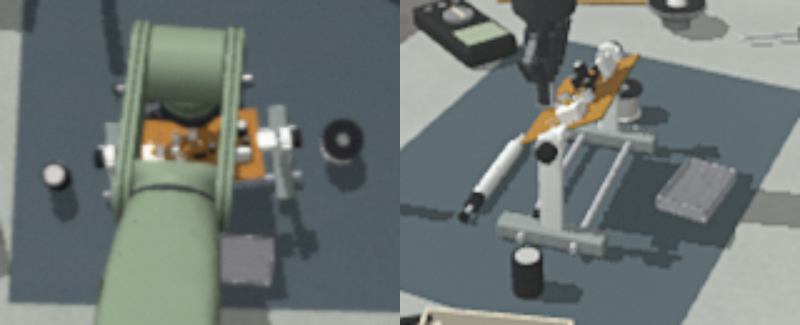

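The board (side view, ~585,95) has begun turning with the finger at its far edge; tilt is 0.49 rad as predicted. I'll keep pushing down.

```bash
python3 -m crank '[[0,0,0.4,0,0,0,255],[0,0,0.8,0,0,0,255],[0,0,1.2,0,0,0,255],[0,0,1.5,0,0,0,255],[0,0,1.8,0,0,0,255],[0,0,2.1,0,0,0,255],[0,0,2.1,0,0,0,255]]'; python3 st.py; python3 look.py 2
```

```text
t: 4.7
tcp_pos: [0.5632, 0.0595, 0.0948]
eef_rot: [0.752, -0.659, -0.0, 0.0]
contact_force: [1.3, 0.1, 0.6]
width: 0.0001
t 4.7 tcp [0.5632 0.0595 0.0948] holder-frame mm [ 46.4  -1.6 -40.2] F [1.26 0.11 0.65] w 0.0
tool axes [[0.131, -0.991, -0.0], [-0.991, -0.131, 0.001], [-0.001, -0.0, -1.0]]
top tan 292 266 cen [0.526 0.039 0.134] n [0.759 0.093 0.645]
side tan 85 82 cen [0.488 0.073 0.169] n [0.736 0.1   0.67 ]
```

View pics/l2.png

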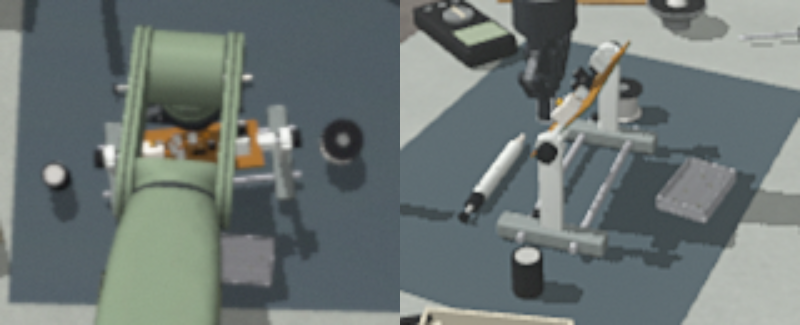

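```bash
python3 -m crank '[[0,-0.5,-0.5,0,0,0,255],[0,-0.5,-6,0,0,0,255],[0,-0.5,-12,0,0,0,255],[0,5,-12.5,0,0,0,255],[0,10.9,-12.5,0,0,0,255],[0,10.9,-9,0,0,0,255],[0,10.9,-6.2,0,0,0,255],[0,10.9,-6.2,0,0,0,255]]'; python3 st.py; python3 look.py 3
```

```text
t: 5.8
tcp_pos: [0.4536, 0.0453, 0.1557]
eef_rot: [0.752, -0.659, -0.002, 0.001]
contact_force: [0.9, -0.3, 0.5]
width: -0.0002
t 5.8 tcp [0.4536 0.0453 0.1557] holder-frame mm [-64.2  -1.3  20.7] F [ 0.89 -0.31  0.47] w -0.0
tool axes [[0.131, -0.991, -0.001], [-0.991, -0.131, 0.005], [-0.005, 0.0, -1.0]]
side tan 77 75 cen [0.489 0.081 0.167] n [0.743 0.104 0.661]
```

View pics/l3.png

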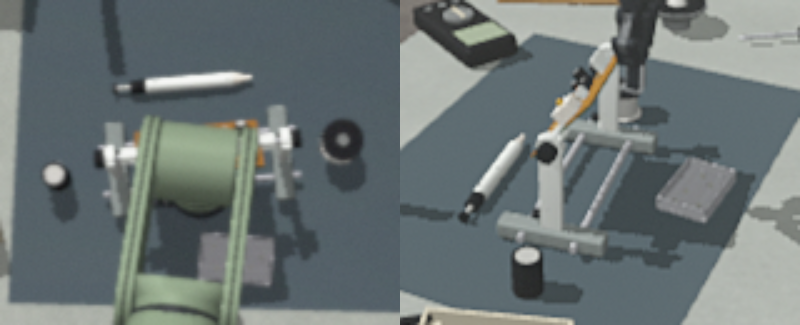

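```bash
python3 -m crank '[[0,-1.0,-0.5,0,0,0,255],[0,-1.6,-0.9,0,0,0,255],[0,-2.1,-1.3,0,0,0,255],[0,-2.6,-1.6,0,0,0,255],[0,-3.2,-1.9,0,0,0,255],[0,-3.9,-2.1,0,0,0,255],[0,-4.5,-2.3,0,0,0,255],[0,-5.1,-2.4,0,0,0,255]]'; python3 st.py; python3 look.py 4
```

```text
t: 6.9
tcp_pos: [0.5062, 0.0521, 0.181]
eef_rot: [0.752, -0.659, -0.0, 0.0]
contact_force: [-1.3, -0.7, -0.6]
width: -0.0001
t 6.9 tcp [0.5062 0.0521 0.181 ] holder-frame mm [-11.1  -1.5  46. ] F [-1.26 -0.75 -0.6 ] w -0.0
tool axes [[0.131, -0.991, -0.0], [-0.991, -0.131, 0.001], [-0.001, 0.0, -1.0]]
side green 377 377 cen [0.516 0.06  0.131] n [-0.992 -0.129  0.013]
```

View pics/l4.png

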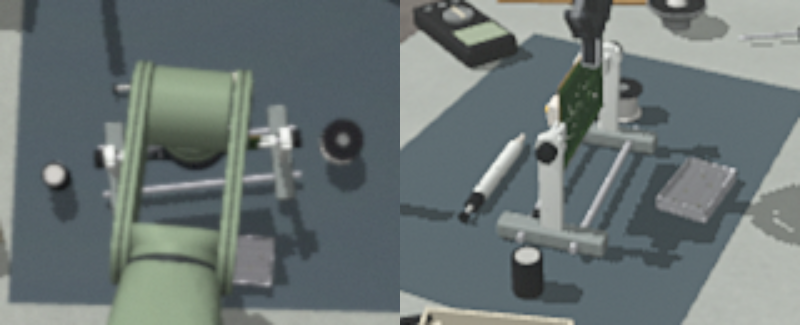

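```bash
python3 -m crank '[[0,-0.45,0.1,0,0,0,255],[0,-0.9,0.2,0,0,0,255],[0,-1.45,0.35,0,0,0,255],[0,-1.95,0.55,0,0,0,255],[0,-2.45,0.8,0,0,0,255],[0,-2.9,1.15,0,0,0,255],[0,-3.3,1.55,0,0,0,255],[0,-3.65,1.95,0,0,0,255]]'; python3 st.py; python3 look.py 5
```

```text
t: 8.0
tcp_pos: [0.5426, 0.0567, 0.1616]
eef_rot: [0.752, -0.659, 0.0, -0.0]
contact_force: [0.3, 0.1, 1.9]
width: 0.0003
t 8.0 tcp [0.5426 0.0567 0.1616] holder-frame mm [25.6 -1.7 26.6] F [0.25 0.06 1.91] w 0.0
tool axes [[0.131, -0.991, 0.0], [-0.991, -0.131, -0.0], [0.0, 0.0, -1.0]]
top green 842 654 cen [0.51  0.055 0.13 ] n [-0.605 -0.085  0.792]
side green 930 926 cen [0.512 0.061 0.134] n [-0.593 -0.078  0.801]
```

View pics/l5.png

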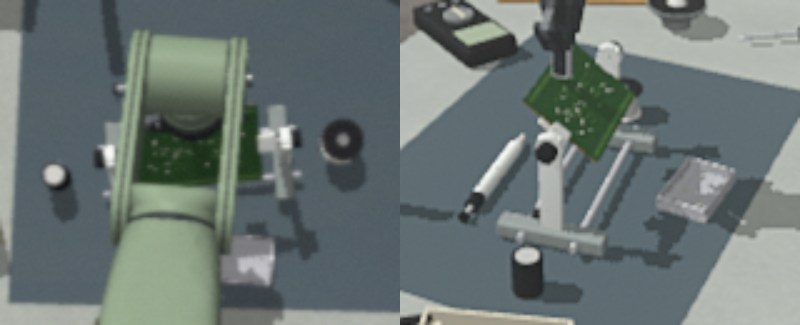

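```bash
python3 -m crank '[[0,-0.3,0.5,0,0,0,255],[0,-0.53,1.0,0,0,0,255],[0,-0.7,1.5,0,0,0,255],[0,-0.77,1.87,0,0,0,255],[0,-0.83,2.2,0,0,0,255],[0,-0.84,2.5,0,0,0,255],[0,-0.84,2.5,0,0,0,255]]'; python3 st.py; python3 look.py 6
```

```text
t: 8.98
tcp_pos: [0.5501, 0.0577, 0.1364]
eef_rot: [0.752, -0.659, -0.0, 0.0]
contact_force: [1.0, 0.1, 1.6]
width: -0.0003
t 8.97 tcp [0.5501 0.0577 0.1364] holder-frame mm [33.1 -1.6  1.4] F [0.98 0.13 1.65] w -0.0
tool axes [[0.131, -0.991, -0.0], [-0.991, -0.131, 0.001], [-0.001, -0.0, -1.0]]
top green 817 614 cen [0.515 0.046 0.138] n [-0.001 -0.004  1.   ]
side green 858 855 cen [0.51  0.063 0.137] n [0.007 0.003 1.   ]
```

View pics/l6.png

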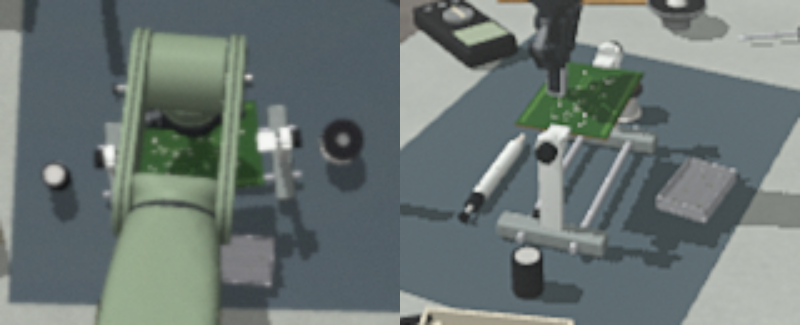

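The board is level, with its green solder side up (side view, ~580,100). Next I'll back off upward and to the side.

```bash
python3 -m crank '[[0,0,-1,0,0,0,255],[0,0,-4,0,0,0,255],[0,0,-9,0,0,0,255],[4,2,-10,0,0,0,255],[9,4,-10,0,0,0,255],[14,6,-10,0,0,0,255],[19,8,-10,0,0,0,255],[24,10,-10,0,0,0,255]]'; python3 -m crank '[[5,2,0,0,0,0,255],[9,4,0,0,0,0,255],[12,6,0,0,0,0,255],[12,6,0,0,0,0,255],[12,6,0,0,0,0,255],[12,6,0,0,0,0,255]]'; python3 look.py 7;python3 - <<'E'
from station import vision,search_frame
from h import *
import pickle
T=pickle.load(open('pics/top0.pkl','rb'));f=vision.grab_frame('top')
a,b=cloud(T),cloud(f)
d=b[...,2]-a[...,2]; m=(abs(d)>.01)&(a[...,0]>.3)&(a[...,1]>-.2)
import cv2;cv2.imwrite('pics/diff.png',np.hstack([cv2.cvtColor(f['img'],cv2.COLOR_RGB2BGR)[120:300,150:350],cv2.cvtColor(T['img'],cv2.COLOR_RGB2BGR)[120:300,150:350]]).repeat(2,0).repeat(2,1))
for t in("holder","solder_reel","capacitor","pump","screw_tray","radio_shell","loudspeaker","screwdriver"):
    r=search_frame(f,t);print(t,[w(f,x['location']).round(3) for x in r[:1]])
E
python3 st.py
```

```text
t: 10.07
tcp_pos: [0.4823, -0.1949, 0.2376]
eef_rot: [0.752, -0.659, 0.0, -0.0]
contact_force: [1.1, -0.2, 0.0]
width: -0.0004
t: 10.82
tcp_pos: [0.4397, -0.3191, 0.237]
eef_rot: [0.753, -0.658, -0.0, -0.0]
contact_force: [0.1, -0.5, -0.1]
width: 0.0003
top green 1671 1242 cen [0.52  0.054 0.138] n [ 0.018 -0.005  1.   ]
side green 953 950 cen [0.515 0.06  0.137] n [0.008 0.001 1.   ]
holder [array([0.515, 0.06 , 0.138])]
solder_reel [array([ 0.547, -0.14 ,  0.041])]
capacitor []
pump [array([0.628, 0.083, 0.019])]
screw_tray [array([ 0.337, -0.493,  0.022])]
radio_shell [array([0.448, 0.469, 0.012])]
loudspeaker [array([ 0.602, -0.418,  0.044])]
screwdriver [array([ 0.338, -0.493,  0.026])]
t 11.38 tcp [ 0.4393 -0.3201  0.2368] holder-frame mm [-126.  -361.8  101.8] F [-0.32 -0.25  0.65] w 0.0
tool axes [[0.131, -0.991, 0.0], [-0.991, -0.131, 0.0], [-0.0, -0.0, -1.0]]
```

View pics/diff.png

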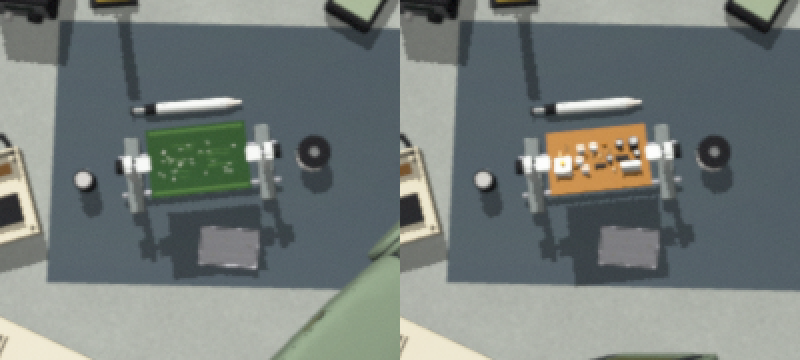

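Before (right) and after (left), every item shown sits in the same place. The board lies green side up, within about 0.02 rad of level.

```bash
python3 -c "
from station import ctrl;print(ctrl.job_done())"
```

```text
the job is handed in; nothing more can be done
None
```

The board is turned over with its solder side up, and I handed the job in at about 11.4 s with the arm clear of the bench items.

**What I did:** With the fingers shut, I pushed the far edge down to about 0.85 rad. I then moved to the near side and pushed the raised edge over along its arc until the board was level. The measured tool force at my stops never exceeded about 2 N.

**Last checks:**
- **Board:** Both cameras show the green side up. Plane fits put it 0.01 to 0.02 rad from level after the fingers had left.
- **Holder and bench items:** In the before and after top pictures, the holder, reel, capacitor, pump and tray look unmoved. The detector puts the reel, pump and radio shell within 4 mm of their first positions.
- **Checks that failed or disagreed:**
  - The detector missed the capacitor in the last picture.
  - It placed the screw tray at the screwdriver's position, which is a false report.
  - It put the loudspeaker about 24 mm off and the screwdriver about 15 mm off. I put this down to the arm partly hiding them, since the tool stayed over 0.2 m high on that side, but I took no clear view to confirm it.

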